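Flip out the splash shield's kickstand and hold the shield upright

ROBOT

A 6-joint arm with a two-finger parallel gripper is mounted at the origin on the work surface. World frame = base frame: x ahead of the robot, y to its left, z up, the work surface at z = 0. Lengths are in mm, angles in rad, forces in N, time in s.
With the tool pointing down it reaches from about 275 to 1000 mm from the base axis. Payload 8.4 kg.
Tool frame: the origin (TCP) lies midway between the tips of the shut fingers; the grasp point (between the pads) lies 19 mm behind it; z points along the fingers, y is the line along which they close (so a half turn about z gives the same grasp; the last joint's range is limited). The gripper opens to 85 mm and grips with 20 to 120 N. Pads are 22 mm wide; open, the fingers measure 114 mm over their backs; the gripper's body (76 mm by 85 mm) begins 54 mm behind the grasp point. The pads swing forward as they close: fully open they stand 13 mm farther back than shut.
Start: joints at [-1.329, 0.353, 1.633, -0, 1.155, -0.002], TCP at [150.868, -606.52, 231.281] pointing down, gripper open.
Joint ranges: [-2.63, 2.63], [-0.92, 2.1], [0.06, 2.66], [-1.3, 4.44], [0, 2.69], [-3.02, 3.02]. Speed limits (rad/s): [2.22, 2.22, 2.79, 3.14, 3.14, 3.14].

INTERFACE

Orientations are given as [roll, pitch, yaw] about the fixed x, y, z axes, in that order (R = Rz(yaw) Ry(pitch) Rx(roll)).
In Python, from rig import r gives the robot as it stands.
- The arm moves only by the tool servo_tool, never from a script. Its argument "deltas" is a list of rows, each an object of numbers: "x", "y", "z": the shift along the world's x, y, z in mm; "rx", "ry", "rz": the turn, a rotation vector about the world's x, y, z in rad; "gripper": the gripper's target within -1 to 1 (fully open at 1, half-way at 0, shut at -1). A call has 1 to 10 rows; each row is the pose to reach, as a shift and turn from the pose commanded when the call began; what a row does not reach only later rows make up. A row lasts 1/10 s, in which the tool goes at most 50 mm and 8.59 degrees, less where a joint would pass 70% of its speed; a pose out of reach is approached as far as the arm can. A call with a gripper value outside its range is refused whole. The fingers move at their own pace and stop on an object; "newtons" is the grip in N (left out, the last holds). Time passes only in rows, so rows that repeat a pose let the fingers close. It gives the time, the measured TCP pose, the force, the opening and the grip force at its end, in the units of the state.
- r.sense(): the state, without advancing time (a new reading comes with each control period).
- r.grab_frame(name): name is "side" or "top" or "wrist"; returns the picture (420x560x3 uint8, blue, green, red); there is no depth.
- r.camera_params(name): a dict with "mtx" (3x3 intrinsics, pixels), "eye" and "orientation" of the camera in the world. Camera axes: x right, y down, z forward; pixel columns grow to the right and rows downward; lengths in mm; the calibration is good to about 2 mm. A picture is of the moment at which its call begins: read the wrist's pose just before it. camera_params takes no time and is no camera call; for the wrist camera it gives the pose at the moment of the call.
- r.sign_off(): hands the job in; it is judged then, once.
Trained networks look in the newest picture that a camera, given by its name, has taken for a name from the list of things; names that differ only in an ending like _2 or _b are one class to them, and where a whole thing is asked for, a point or a joint stands for the part that bears it (a point fixed in the world has none). Each returns a list of dicts, best first, with "conf" (0 to 1); they miss things now and then, are a little off and sometimes report something else, mostly with a low value. They report only what shows in the picture. A call takes as long as a camera call.
- r.recognise(name, camera): "box" ([left, top, width, height] in pixels, round what is visible of it).
The state is a dict: "clock": time; "qpos": joint angles; "qvel": joint speeds; "joint_efforts": joint torques, N m; "eef_pos": TCP position; "tcp_rot": TCP orientation; "contact_force": force on the tool from outside, world axes, zero at the start; "wrist_torque": the same for the moment, N m; "opening": opening from 0.0 (shut) to 1.0 (fully open); "grasp_force": force on a finger pad.
Only numpy, scipy, OpenCV 4.12 (cv2) and the standard library are available. Lean on these libraries where they do the work, as an engineer would, in place of code of your own. Each camera call takes 0.05 s, during which the arm holds its last target. There are 200 camera calls.

TASK

Set up the tilting splash shield on the lab bench: take the kickstand by its orange peg and flip it over centre until it snaps fully down, leaving the shield leaning on its rests meanwhile. Then pull the shield fully upright by its blue top bar, against its return spring, and finish while still holding the bar so that the shield stays upright and still. Do not shift any of the loose things around it.

Things in the scene. Friction and masses are not known exactly. Their poses are not given: they have to be found in the camera images.
- base: Grey base plate of the splash shield, fixed to the bench, 18 mm thick, x -100 to +160 mm, y -75 to +75 mm. Origin on the bench surface under the hub (the shield's tilt axis, 45 mm up, parallel to base y). Base x points the way the shield leans when parked; base y to the side that carries the kickstand; z up.
- panel (a joint): Tilt of the shield (clear pane in an aluminium frame, 136 mm wide, about 0.8 kg) about the hub: 0 = parked, leaning 0.50 rad from vertical towards base +x on its rests; 0.50 = exactly upright; end stop 0.54. Gravity and a hub spring pull it back to 0 whenever let go: it must be held upright with some 6 N at the bar.
- bar_mid (a point): Middle of the shield's blue round top bar (panel_c0): 14 mm diameter, 136 mm long along base y, 205 mm from the hub axis. Parked it is 98 mm to base +x of the hub and 225 mm above the bench; upright it is right above the hub, 250 mm above the bench. Below the bar 33 mm are free down to the frame's cross rail; 110 mm are clear between the uprights.
- leg (a joint): Swing of the red kickstand on the frame: 0 = folded up along the frame, 2.8 = fully down at its stop. It swings up over the top and forwards to base -x. A spring resists up to the centre at 1.4 (at most 0.25 N m, 2 N at the peg); let go past the centre it snaps down by itself to 2.8, before the centre it snaps back to 0.
- leg_knob (a point): Grip point on the orange peg at the kickstand's free end, 145 mm from its pivot: peg of 12 mm diameter, parallel to base y, sticking out 65 mm from the rod to base +y; this point is 42 mm out. Shield parked and kickstand folded: 141 mm to base +x of the hub, 132 mm to base +y, 257 mm above the bench. It turns with the rod: grip it lightly, or the shield lifts along.
- leg_pivot (a point): Pivot of the kickstand on the frame, axis parallel to base y, 110 mm from the hub axis; parked it is 53 mm to base +x of the hub and 142 mm above the bench. With the shield parked the folded kickstand points 0.65 rad from vertical towards base +x, and this angle falls by the value of joint leg (fully down: forward and down, foot about 45 mm above the bench).
- beaker: Glass beaker, 68 mm wide, 85 mm high, loose; origin under its centre. Leave alone.
- tube_rack: Blue rack of red-capped tubes, 70 x 110 x 77 mm, loose; origin under its centre. Leave alone.
- jar: Amber jar with orange lid, 48 mm wide, 65 mm high, loose; origin under its centre. Leave alone.
- bottle: Glass bottle with orange cap, 64 mm wide, 150 mm high, loose; origin under its centre. Leave alone.
- tip_box: Green box with clear lid, 87 x 122 x 70 mm, loose; origin under its centre. Leave alone.
- timer: White bench timer, 60 x 75 x 25 mm, loose; origin under its centre. Leave alone.

How it is judged:
By the outcome, as a careful person would: the job done as asked, in the order asked, and still so for the second after the job is handed in, while the arm keeps its last pose, push and grip.
It also fails if it takes over 48 s, if anything falls off the work surface, if the arm or the gripper's body presses on something with over 40 N, if the wrist force passes 120 N, or if a joint passes its speed limit or range.

## Working session

There is one attempt and no reset: what is moved stays moved. The work goes in short steps, Python scripts to look and compute and a tool call to move; the robot and the scene stay as the last step left them, time stands still between calls to the robot, and variables do not carry over. Pictures are saved under pics/ and viewed, at most 10 in all, crops included, and the job is handed in when it is done.

Besides the shell and the picture viewer there is one more tool, called after "Request:" by a JSON object that holds its "fn" and its "kwargs", one argument or row to a line. servo_tool: Moves the arm, as the interface text tells. Its arguments: {"type":"object","properties":{"deltas":{"type":"array","items":{"type":"object","properties":{"x":{"type":"number"},"y":{"type":"number"},"z":{"type":"number"},"rx":{"type":"number"},"ry":{"type":"number"},"rz":{"type":"number"},"gripper":{"type":"number"}}}},"newtons":{"type":"number"}},"required":["deltas"]}

```bash
mkdir -p pics; python3 - <<'E'
from rig import r
import cv2
for c in ("side","top"):
    im=r.grab_frame(c); cv2.imwrite(f"pics/{c}1.png",im)
    p=r.camera_params(c); print(c,p)
    for n in ("base","panel","bar_mid","leg","leg_knob","leg_pivot","beaker","tube_rack","jar","bottle","tip_box","timer"):
        print(n,[(d['box'],round(d['conf'],2)) for d in r.recognise(n,c)[:2]])
print(r.sense())
E
```

```text
side {'mtx': array([[498.79923615,   0.        , 282.50012573],
       [  0.        , 498.79923615, 202.7674083 ],
       [  0.        ,   0.        ,   1.        ]]), 'eye': array([-244.83140238,  898.03203151, 1001.5255878 ]), 'orientation': array([-2.17468134, -0.00675828, -2.41415715])}
base [([238.8, 149.2, 99.7, 138.6], 0.56)]
panel [([265.9, 152.7, 61.7, 113.7], 0.97), ([275.1, 151.4, 31.9, 53.3], 0.28)]
bar_mid [([268.9, 154.5, 55.7, 110.4], 0.96)]
leg [([274.3, 151.5, 32.5, 56.5], 0.59)]
leg_knob []
leg_pivot [([274.3, 153.0, 35.3, 53.0], 0.82), ([197.7, 249.7, 15.7, 24.5], 0.23)]
beaker [([215.6, 264.1, 25.4, 35.7], 0.85)]
tube_rack [([327.3, 211.2, 39.0, 40.7], 0.72), ([272.2, 152.5, 32.9, 53.6], 0.7)]
jar [([198.8, 249.5, 14.1, 27.2], 0.95), ([237.6, 151.7, 99.5, 136.2], 0.25)]
bottle [([312.2, 181.8, 19.7, 44.5], 0.69)]
tip_box [([327.4, 208.8, 41.2, 43.4], 0.63), ([366.5, 166.7, 28.5, 36.1], 0.59)]
timer [([165.3, 332.4, 42.0, 29.8], 0.97), ([264.3, 150.3, 59.3, 113.3], 0.53)]
top {'mtx': array([[403.33437814,   0.        , 280.62862973],
       [  0.        , 403.33437
[... 813 characters left out ...]
pos': array([-1.32943119e+00,  3.52980856e-01,  1.63340544e+00, -6.82046305e-06,
        1.15521504e+00, -2.38131650e-03]), 'qvel': array([-8.46464134e-04,  9.34439388e-05,  1.18743724e-04,  1.02343945e-03,
        4.32337335e-04,  8.49825231e-04]), 'joint_efforts': array([ 2.06970712e-03, -6.05164289e+01, -3.42430043e+01,  3.93372238e-05,
        1.12066296e-03,  2.98624877e-05]), 'eef_pos': array([ 150.84560263, -606.5183243 ,  231.29059973]), 'tcp_rot': array([-3.14158395e+00,  6.21918416e-06,  2.43749210e-01]), 'contact_force': array([-0.2676074 , -0.40744031,  0.22782522]), 'wrist_torque': array([-0.01737013,  0.0629602 ,  0.0542937 ]), 'grasp_force': 0.0, 'opening': 1.0015102033399195}
```

```bash
python3 - <<'E'
import cv2
a=cv2.imread("pics/side1.png")[130:310,150:420];cv2.imwrite("pics/side1c.png",cv2.resize(a,None,fx=2.95,fy=2.95,interpolation=cv2.INTER_CUBIC))
a=cv2.imread("pics/top1.png")[150:300,180:380];cv2.imwrite("pics/top1c.png",cv2.resize(a,None,fx=4,fy=4,interpolation=cv2.INTER_CUBIC))
E
```

```text
(no output)
```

View pics/side1c.png

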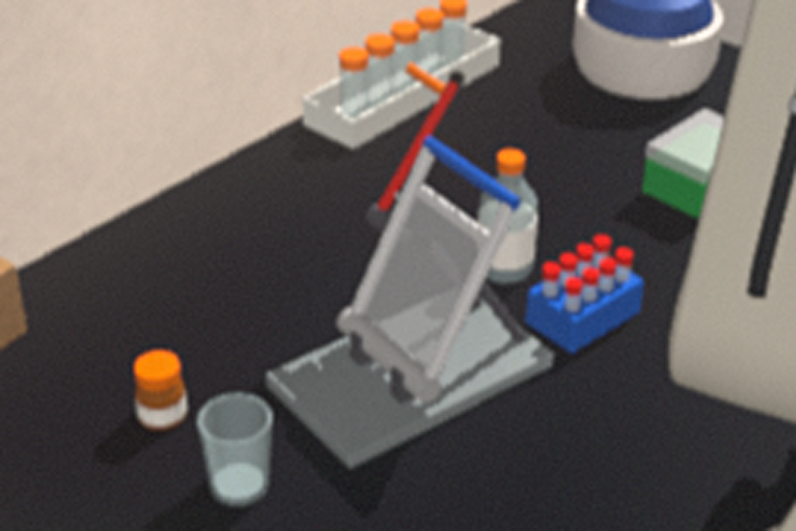

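View pics/top1c.png

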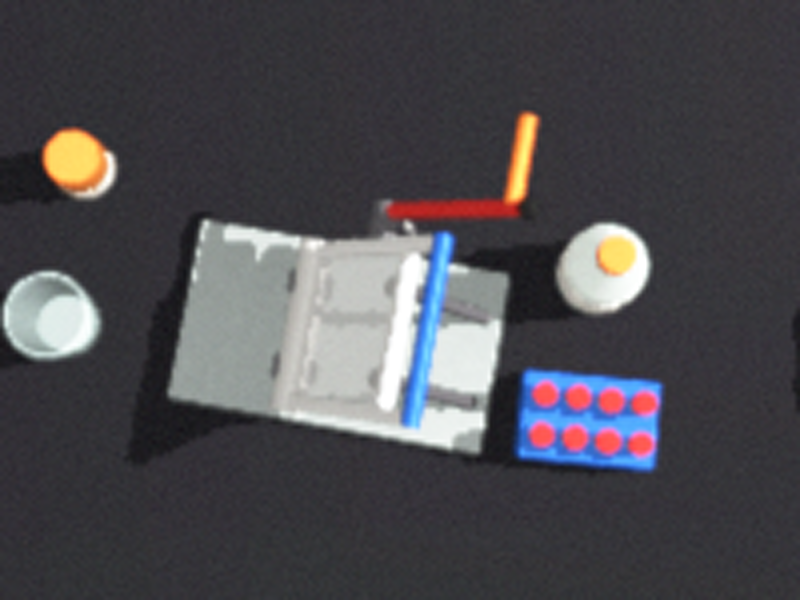

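```bash
cat > h.py <<'E'
import numpy as np
from scipy.spatial.transform import Rotation as R
from scipy.optimize import least_squares
def proj(p,P):
    c=R.from_euler('xyz',p['orientation']).inv().apply(np.atleast_2d(P)-p['eye']); q=c@p['mtx'].T
    return q[:,:2]/q[:,2:]
def world(b,P): # base pose (x,y,yaw)
    return R.from_euler('z',b[2]).apply(np.atleast_2d(P))+[b[0],b[1],0]
E
python3 - <<'E'
from h import *
from rig import r
T,S=r.camera_params('top'),r.camera_params('side')
P=dict(b1=(98,66,225),b2=(98,-66,225),k1=(141,155,257),k0=(141,92,257),c1=(-100,75,18),c2=(-100,-75,18),c3=(160,-75,18),c4=(160,75,18))
t=dict(b1=(444,238),b2=(411,424),k1=(530,117),k0=(516,200),c1=(205,220),c2=(170,398),c3=(484,452),c4=(508,272))
s=dict(b1=(428,143),b2=(518,203),k1=(410,68),k0=(443,90),c1=(268,378),c2=(350,462),c3=(552,355))
t={k:np.array(v)/4+[180,150] for k,v in t.items()}; s={k:np.array(v)/2.95+[150,130] for k,v in s.items()}
def res(b):
    return np.concatenate([(proj(c,world(b,[P[k] for k in d]))-np.array(list(d.values()))).ravel() for c,d in((T,t),(S,s))])
best=min((least_squares(res,[450,0,y],loss='soft_l1') for y in np.arange(-3,3,.5)),key=lambda o:o.cost)
b=best.x;print(b,best.cost);print(res(b).reshape(-1,2).round(1).tolist())
np.save('b.npy',b)
for n,p in dict(bar=(98,0,225),up=(0,0,250),knob=(141,132,257),piv=(53,132,142),hub=(0,0,45)).items():print(n,world(b,p)[0].round(1))
# loose things, ground-ish from top boxes (at mid height guess)
for n,px,z in(("bottle",(604,268),75),("rack",(590,420),77),("jar",(72,158),65),("beaker",(50,315),60)):
    o=least_squares(lambda q:proj(T,[q[0],q[1],z])[0]-(np.array(px)/4+[180,150]),[400,0]).x
    print(n,o.round(),'base frame',(R.from_euler('z',-b[2]).apply([o[0]-b[0],o[1]-b[1],0])).round())
E
```

```text
[512.79672605  41.90073785  17.08029556] 8.529033197245441
[[-0.0, 0.0], [0.3, 0.3], [-0.4, -0.3], [-0.5, 1.3], [-0.7, 0.2], [-0.5, 0.5], [-0.4, 0.5], [0.9, 0.4], [-0.1, -0.5], [-1.3, -0.7], [-0.7, -0.5], [0.9, 0.2], [-1.0, -2.2], [0.3, -2.5], [0.7, -1.7]]
bar [493.5 -54.2 225. ]
up [512.8  41.9 250. ]
knob [ 614.4 -122.4  257. ]
piv [631.8 -36.1 142. ]
hub [512.8  41.9  45. ]
bottle [ 551. -199.] base frame [228.  85.   0.]
rack [ 432. -182.] base frame [235. -36.   0.]
jar [653. 223.] base frame [-206.  102.    0.]
beaker [527. 242.] base frame [-199.  -25.    0.]
```

Request:
{"fn": "servo_tool", "kwargs": {
  "deltas": [
    {"z":50},
    {"x":20,"y":20,"z":90},
    {"x":230,"y":240,"z":130,"rz":-0.44},
    {"x":230,"y":240,"z":130,"rz":-0.44},
    {"x":230,"y":240,"z":130,"rz":-0.44},
    {"x":230,"y":240,"z":130,"rz":-0.44},
    {"x":230,"y":240,"z":130,"rz":-0.44},
    {"x":463,"y":484,"z":130,"rz":-0.44},
    {"x":463,"y":484,"z":130,"rz":-0.44},
    {"x":463,"y":484,"z":130,"rz":-0.44}
  ]
}}

```text
invalid input
```

Request:
{"fn": "servo_tool", "kwargs": {
  "deltas": [
    {"x":0,"y":0}
  ]
}}

```text
invalid input
```

Request:
{"fn": "servo_tool", "kwargs": {
  "deltas": [
    {"x":0,"y":0,"z":50,"rx":0,"ry":0,"rz":0,"gripper":1}
  ],
  "newtons": 20
}}

```text
clock: 1.4
eef_pos: [150.0, -602.9, 275.3]
tcp_rot: [-3.13, -0.0, 0.244]
contact_force: [-0.2, 0.1, -0.6]
opening: 1.0
grasp_force: 0.0
```

Request:
{"fn": "servo_tool", "kwargs": {
  "deltas": [
    {"x":20,"y":20,"z":40,"rx":0,"ry":0,"rz":0,"gripper":1},
    {"x":230,"y":240,"z":90,"rx":0,"ry":0,"rz":-0.44,"gripper":1},
    {"x":230,"y":240,"z":90,"rx":0,"ry":0,"rz":-0.44,"gripper":1},
    {"x":230,"y":240,"z":90,"rx":0,"ry":0,"rz":-0.44,"gripper":1},
    {"x":230,"y":240,"z":90,"rx":0,"ry":0,"rz":-0.44,"gripper":1},
    {"x":230,"y":240,"z":90,"rx":0,"ry":0,"rz":-0.44,"gripper":1},
    {"x":230,"y":240,"z":90,"rx":0,"ry":0,"rz":-0.44,"gripper":1},
    {"x":463,"y":484,"z":90,"rx":0,"ry":0,"rz":-0.44,"gripper":1},
    {"x":463,"y":484,"z":90,"rx":0,"ry":0,"rz":-0.44,"gripper":1},
    {"x":463,"y":484,"z":90,"rx":0,"ry":0,"rz":-0.44,"gripper":1}
  ]
}}

```text
clock: 2.4
eef_pos: [476.9, -265.5, 370.5]
tcp_rot: [3.141, -0.001, -0.196]
contact_force: [0.5, -0.4, -0.0]
opening: 0.996
grasp_force: 0.0
```

Request:
{"fn": "servo_tool", "kwargs": {
  "deltas": [
    {"x":130,"y":140,"z":0,"rx":0,"ry":0,"rz":0,"gripper":1},
    {"x":130,"y":140,"z":0,"rx":0,"ry":0,"rz":0,"gripper":1},
    {"x":130,"y":140,"z":0,"rx":0,"ry":0,"rz":0,"gripper":1},
    {"x":130,"y":140,"z":0,"rx":0,"ry":0,"rz":0,"gripper":1},
    {"x":130,"y":140,"z":0,"rx":0,"ry":0,"rz":0,"gripper":1},
    {"x":130,"y":140,"z":0,"rx":0,"ry":0,"rz":0,"gripper":1}
  ]
}}

```text
clock: 3.0
eef_pos: [606.0, -126.4, 369.6]
tcp_rot: [3.141, 0.001, -0.194]
contact_force: [-0.7, 0.1, -0.9]
opening: 0.997
grasp_force: 0.0
```

```bash
python3 - <<'E'
from h import *
from rig import r
import cv2
p=r.camera_params('wrist'); im=r.grab_frame('wrist'); s=r.sense()
print(s['eef_pos'],s['tcp_rot'],s['qpos'].round(2))
b=np.load('b.npy')
P=world(b,[(141,90,257),(141,132,257),(141,155,257),(98,66,225),(98,-66,225),(160,75,18)])
q=proj(p,P);print(q.round())
for a in q: cv2.drawMarker(im,tuple(int(v) for v in a),(0,255,0),0,12,1)
cv2.imwrite('pics/w1.png',im)
E
```

```text
[ 605.45980174 -127.21256395  369.84731391] [ 3.14116593e+00  7.08656772e-04 -1.95533320e-01] [-0.21  0.25  1.47 -0.    1.42  1.56]
[[263. 256.]
 [263. 201.]
 [263. 169.]
 [213. 267.]
 [218. 395.]
 [281. 198.]]
```

View pics/w1.png

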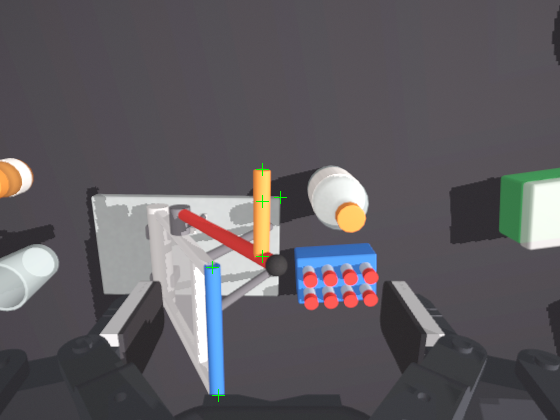

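Request:
{"fn": "servo_tool", "kwargs": {
  "deltas": [
    {"x":9,"y":5,"z":0,"rx":0,"ry":0,"rz":0,"gripper":1},
    {"x":9,"y":5,"z":-40,"rx":0,"ry":0,"rz":0,"gripper":0.4},
    {"x":9,"y":5,"z":-85,"rx":0,"ry":0,"rz":0,"gripper":0.4},
    {"x":9,"y":5,"z":-115,"rx":0,"ry":0,"rz":0,"gripper":0.4},
    {"x":9,"y":5,"z":-132,"rx":0,"ry":0,"rz":0,"gripper":0.4},
    {"x":9,"y":5,"z":-132,"rx":0,"ry":0,"rz":0,"gripper":-0.3},
    {"x":9,"y":5,"z":-132,"rx":0,"ry":0,"rz":0,"gripper":-0.55},
    {"x":9,"y":5,"z":-132,"rx":0,"ry":0,"rz":0,"gripper":-0.55},
    {"x":9,"y":5,"z":-132,"rx":0,"ry":0,"rz":0,"gripper":-0.55}
  ]
}}

```text
clock: 3.95
eef_pos: [615.5, -122.5, 239.7]
tcp_rot: [-3.142, -0.002, -0.197]
contact_force: [0.1, 0.8, 0.5]
opening: 0.226
grasp_force: 0.0
```

```bash
python3 - <<'E'
from rig import r
import cv2
s=r.sense();print(s['eef_pos'],s['opening'],s['contact_force'],s['grasp_force'])
cv2.imwrite('pics/w2.png',r.grab_frame('wrist'))
E
```

```text
[ 615.51991243 -122.49349454  239.68601014] 0.22553987036976206 [0.06385588 0.8039817  0.47197977] 0.0
```

View pics/w2.png

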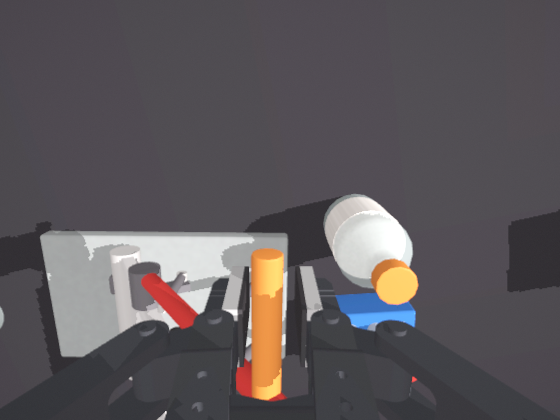

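The peg (column 268, rows 250–395) lies between the pads (columns 245 and 302), with slack on both sides. I'll swing it along the arc in this loose cage.

Request:
{"fn": "servo_tool", "kwargs": {
  "deltas": [
    {"x":2,"y":12,"z":8,"rx":0,"ry":0,"rz":0,"gripper":-0.55},
    {"x":5,"y":25,"z":15,"rx":0,"ry":0,"rz":0,"gripper":-0.55},
    {"x":8,"y":38,"z":20,"rx":0,"ry":0,"rz":0,"gripper":-0.55},
    {"x":10,"y":51,"z":25,"rx":0,"ry":0,"rz":0,"gripper":-0.55},
    {"x":13,"y":65,"z":28,"rx":0,"ry":0,"rz":0,"gripper":-0.55},
    {"x":16,"y":79,"z":29,"rx":0,"ry":0,"rz":0,"gripper":-0.55},
    {"x":19,"y":94,"z":29,"rx":0,"ry":0,"rz":0,"gripper":-0.55},
    {"x":22,"y":108,"z":28,"rx":0,"ry":0,"rz":0,"gripper":-0.55}
  ]
}}

```text
clock: 4.8
eef_pos: [636.9, -12.6, 265.9]
tcp_rot: [-3.141, 0.0, -0.196]
contact_force: [1.2, -1.4, 0.4]
opening: 0.225
grasp_force: 0.4
```

```bash
python3 - <<'E'
from rig import r
import cv2
s=r.sense();print(s['eef_pos'],s['opening'],s['contact_force'],s['grasp_force'])
a=r.grab_frame('side')[130:310,150:420]; w=r.grab_frame('wrist')
a=cv2.resize(a,(420,280)); w=cv2.resize(w,(373,280))
cv2.imwrite('pics/m3.png',cv2.hconcat([a,w]))
E
```

```text
[636.87800285 -12.57021198 265.8561346 ] 0.22525633001674572 [ 1.18068304 -1.42475914  0.39121018] 0.4012913256883621
```

View pics/m3.png

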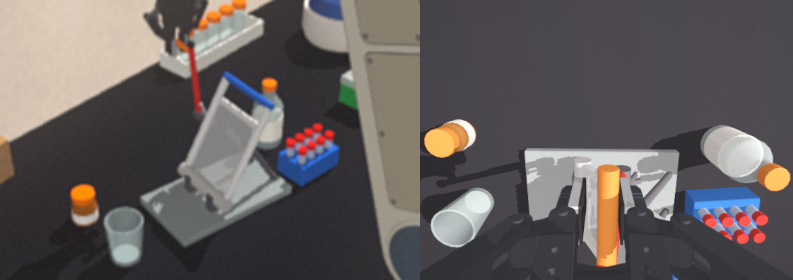

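The kickstand stands upright with its peg between the fingers, and the shield still leans on its rests. I'll carry on past centre.

Request:
{"fn": "servo_tool", "kwargs": {
  "deltas": [
    {"x":3,"y":14,"z":-3,"rx":0,"ry":0,"rz":0,"gripper":-0.55},
    {"x":5,"y":27,"z":-7,"rx":0,"ry":0,"rz":0,"gripper":-0.55},
    {"x":8,"y":40,"z":-13,"rx":0,"ry":0,"rz":0,"gripper":-0.55},
    {"x":11,"y":53,"z":-20,"rx":0,"ry":0,"rz":0,"gripper":-0.55},
    {"x":13,"y":64,"z":-28,"rx":0,"ry":0,"rz":0,"gripper":-0.55},
    {"x":15,"y":75,"z":-37,"rx":0,"ry":0,"rz":0,"gripper":-0.55},
    {"x":17,"y":85,"z":-48,"rx":0,"ry":0,"rz":0,"gripper":-0.55},
    {"x":19,"y":94,"z":-59,"rx":0,"ry":0,"rz":0,"gripper":-0.55},
    {"x":21,"y":102,"z":-71,"rx":0,"ry":0,"rz":0,"gripper":-0.55}
  ]
}}

```text
clock: 5.8
eef_pos: [657.8, 88.6, 193.9]
tcp_rot: [3.142, 0.0, -0.196]
contact_force: [-0.2, 0.3, 0.7]
opening: 0.222
grasp_force: 0.1
```

Request:
{"fn": "servo_tool", "kwargs": {
  "deltas": [
    {"x":0,"y":0,"z":0,"rx":0,"ry":0,"rz":0,"gripper":1},
    {"x":0,"y":0,"z":0,"rx":0,"ry":0,"rz":0,"gripper":1},
    {"x":0,"y":0,"z":0,"rx":0,"ry":0,"rz":0,"gripper":1},
    {"x":0,"y":0,"z":0,"rx":0,"ry":0,"rz":0,"gripper":1},
    {"x":0,"y":0,"z":0,"rx":0,"ry":0,"rz":0,"gripper":1}
  ]
}}

```text
clock: 6.3
eef_pos: [658.0, 87.4, 195.7]
tcp_rot: [-3.141, -0.001, -0.197]
contact_force: [-0.6, 0.5, -0.0]
opening: 0.999
grasp_force: 0.0
```

```bash
python3 - <<'E'
from rig import r
import cv2
s=r.sense();print(s['eef_pos'],s['opening'],s['contact_force'],s['grasp_force'])
a=r.grab_frame('side')[130:310,150:420]; w=r.grab_frame('wrist')
a=cv2.resize(a,(420,280)); w=cv2.resize(w,(373,280))
cv2.imwrite('pics/m4.png',cv2.hconcat([a,w]))
E
```

```text
[658.02439905  87.44062181 195.7049841 ] 0.9992876792101936 [-0.56986336  0.48411713 -0.00869721] 0.0
```

View pics/m4.png

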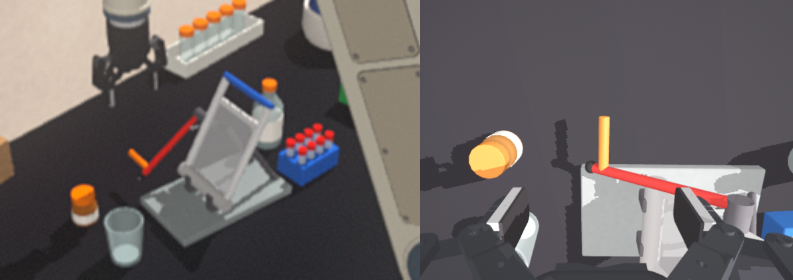

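Request:
{"fn": "servo_tool", "kwargs": {
  "deltas": [
    {"x":0,"y":0,"z":50,"rx":0,"ry":0,"rz":0,"gripper":1},
    {"x":0,"y":0,"z":100,"rx":0,"ry":0,"rz":0,"gripper":1},
    {"x":0,"y":0,"z":150,"rx":0,"ry":0,"rz":0,"gripper":1},
    {"x":-40,"y":-42,"z":165,"rx":0.12,"ry":-0.025,"rz":0,"gripper":1},
    {"x":-70,"y":-75,"z":165,"rx":0.24,"ry":-0.05,"rz":0,"gripper":1},
    {"x":-100,"y":-106,"z":160,"rx":0.36,"ry":-0.073,"rz":0,"gripper":1},
    {"x":-130,"y":-138,"z":140,"rx":0.49,"ry":-0.098,"rz":0,"gripper":1},
    {"x":-172,"y":-180,"z":120,"rx":0.49,"ry":-0.098,"rz":0,"gripper":1},
    {"x":-172,"y":-180,"z":100,"rx":0.49,"ry":-0.098,"rz":0,"gripper":1},
    {"x":-172,"y":-180,"z":100,"rx":0.49,"ry":-0.098,"rz":0,"gripper":1}
  ]
}}

```text
clock: 7.4
eef_pos: [483.4, -93.3, 292.9]
tcp_rot: [-2.641, 0.004, -0.2]
contact_force: [0.5, 0.7, -0.3]
opening: 1.002
grasp_force: 0.0
```

```bash
python3 - <<'E'
from h import *
from rig import r
import cv2
b=np.load('b.npy'); s=r.sense();print(s['eef_pos'],s['tcp_rot'],s['qpos'].round(2))
Z=lambda a:R.from_euler('xyz',s['tcp_rot']).apply(a)
print('tool z,y in base',R.from_euler('z',-b[2]).apply([Z([0,0,1]),Z([0,1,0])]).round(3))
B=[(-68,90,63),(-68,132,63),(-68,155,63),(98,66,225),(98,-66,225)]
out=[]
for c in('side','wrist'):
    im=r.grab_frame(c);p=r.camera_params(c)
    for a in proj(p,world(b,B)): cv2.drawMarker(im,tuple(int(round(v)) for v in a),(0,255,0),0,5,1)
    out.append(cv2.resize(im[130:310,150:420],(420,280),interpolation=cv2.INTER_CUBIC) if c=='side' else cv2.resize(im,(373,280)))
cv2.imwrite('pics/m5.png',cv2.hconcat(out))
E
```

```text
[483.42755376 -93.33400599 292.93327738] [-2.64137655  0.00365048 -0.19986642] [-0.52  0.17  1.84  0.49  1.34  1.09]
tool z,y in base [[-0.48  -0.003 -0.877]
 [ 0.877 -0.003 -0.48 ]]
```

View pics/m5.png

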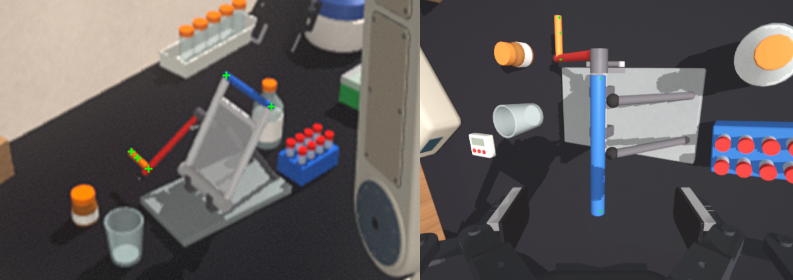

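The kickstand's peg sits on the marks predicted for 2.8 (side picture about (132,152)–(149,168)), so it is fully down. The tool is in line with the frame above the bar, so I'll grasp now.

Request:
{"fn": "servo_tool", "kwargs": {
  "deltas": [
    {"x":4,"y":15,"z":-25,"rx":0,"ry":0,"rz":0,"gripper":1},
    {"x":8,"y":32,"z":-57,"rx":0,"ry":0,"rz":0,"gripper":1},
    {"x":12,"y":48,"z":-85,"rx":0,"ry":0,"rz":0,"gripper":1},
    {"x":12,"y":48,"z":-85,"rx":0,"ry":0,"rz":0,"gripper":0},
    {"x":12,"y":48,"z":-85,"rx":0,"ry":0,"rz":0,"gripper":-0.5},
    {"x":12,"y":48,"z":-85,"rx":0,"ry":0,"rz":0,"gripper":-1},
    {"x":12,"y":48,"z":-85,"rx":0,"ry":0,"rz":0,"gripper":-1},
    {"x":12,"y":48,"z":-85,"rx":0,"ry":0,"rz":0,"gripper":-1},
    {"x":12,"y":48,"z":-85,"rx":0,"ry":0,"rz":0,"gripper":-1}
  ],
  "newtons": 60
}}

```text
clock: 8.4
eef_pos: [498.4, -45.1, 211.2]
tcp_rot: [-2.643, -0.003, -0.197]
contact_force: [-1.0, -2.6, 5.7]
opening: 0.143
grasp_force: 58.4
```

```bash
python3 - <<'E'
from h import *
from rig import r
b=np.load('b.npy'); s=r.sense();print(s['eef_pos'],s['opening']*85,s['contact_force'].round(1),s['grasp_force'])
g=R.from_euler('xyz',s['tcp_rot']).apply([0,0,-19])+s['eef_pos']
print('grasp in base',R.from_euler('z',-b[2]).apply(g-[b[0],b[1],0]).round(1))
for f in np.arange(0.0625,.54,.0625):
    a=.5-f; q=world(b,[(186*np.sin(a),0,45+186*np.cos(a))])[0]-world(b,[(186*np.sin(.5),0,45+186*np.cos(.5))])[0]
    print(f,q.round(1),(R.from_euler('z',b[2]).apply([0,-f,0])).round(3))
E
```

```text
[498.41194554 -45.06862294 211.22186564] 12.181692679819498 [-1.  -2.6  5.7] 58.39437246322632
grasp in base [ 97.2   3.  227.9]
0.0625 [ 2.  10.2  5.3] [-0.061  0.012  0.   ]
0.125 [ 4.1 20.6  9.8] [-0.123  0.025  0.   ]
0.1875 [ 6.3 31.4 13.8] [-0.184  0.037  0.   ]
0.25 [ 8.5 42.3 17. ] [-0.245  0.049  0.   ]
0.3125 [10.7 53.4 19.5] [-0.306  0.062  0.   ]
0.375 [13.  64.7 21.3] [-0.368  0.074  0.   ]
0.4375 [15.3 76.  22.4] [-0.429  0.086  0.   ]
0.5 [17.6 87.4 22.8] [-0.49   0.099  0.   ]
```

Request:
{"fn": "servo_tool", "kwargs": {
  "deltas": [
    {"x":1,"y":5,"z":3,"rx":-0.031,"ry":0.006,"rz":0,"gripper":-1},
    {"x":2,"y":10,"z":5,"rx":-0.061,"ry":0.012,"rz":0,"gripper":-1},
    {"x":4,"y":21,"z":10,"rx":-0.123,"ry":0.025,"rz":0,"gripper":-1},
    {"x":6,"y":31,"z":14,"rx":-0.184,"ry":0.037,"rz":0,"gripper":-1},
    {"x":8.5,"y":42,"z":17,"rx":-0.245,"ry":0.049,"rz":0,"gripper":-1},
    {"x":11,"y":53,"z":19.5,"rx":-0.306,"ry":0.062,"rz":0,"gripper":-1},
    {"x":13,"y":65,"z":21.5,"rx":-0.368,"ry":0.074,"rz":0,"gripper":-1},
    {"x":15,"y":76,"z":22.5,"rx":-0.429,"ry":0.086,"rz":0,"gripper":-1},
    {"x":16.5,"y":82,"z":23,"rx":-0.46,"ry":0.092,"rz":0,"gripper":-1},
    {"x":17.5,"y":87,"z":23,"rx":-0.49,"ry":0.099,"rz":0,"gripper":-1}
  ]
}}

```text
clock: 9.4
eef_pos: [516.7, 42.3, 234.6]
tcp_rot: [3.139, -0.003, -0.196]
contact_force: [1.8, -6.6, 4.0]
opening: 0.137
grasp_force: 60.0
```

Request:
{"fn": "servo_tool", "kwargs": {
  "deltas": [
    {"x":0,"y":0,"z":0,"rx":0,"ry":0,"rz":0,"gripper":-1},
    {"x":0,"y":0,"z":0,"rx":0,"ry":0,"rz":0,"gripper":-1},
    {"x":0,"y":0,"z":0,"rx":0,"ry":0,"rz":0,"gripper":-1},
    {"x":0,"y":0,"z":0,"rx":0,"ry":0,"rz":0,"gripper":-1}
  ]
}}

```text
clock: 9.8
eef_pos: [516.6, 41.7, 234.5]
tcp_rot: [3.141, -0.003, -0.197]
contact_force: [3.1, -5.0, 6.3]
opening: 0.14
grasp_force: 60.2
```

```bash
cat > chk.py <<'E'
from h import *
from rig import r
import cv2,sys
b=np.load('b.npy'); s=r.sense();print(s['eef_pos'],s['tcp_rot'],s['opening']*85,s['contact_force'].round(1),s['grasp_force'],abs(s['qvel']).max())
g=R.from_euler('xyz',s['tcp_rot']).apply([0,0,-19])+s['eef_pos']
gb=R.from_euler('z',-b[2]).apply(g-[b[0],b[1],0]); print('grasp in base',gb.round(1),'panel~',.5-np.arctan2(gb[0],gb[2]-45))
pv=np.array([0,0,155]);an=-2.65
B=[(145*np.sin(an),y,155+145*np.cos(an)) for y in(90,155)]+[(0,68,250),(0,-68,250)]
out=[]
for c,(u,v,w,h) in(('side',(190,140,180,150)),('top',(210,150,180,150))):
    im=r.grab_frame(c);p=r.camera_params(c)
    k=2.2; q=(proj(p,world(b,B))+.5-[u,v])*k-.5
    im=cv2.resize(im[v:v+h,u:u+w],None,fx=k,fy=k,interpolation=cv2.INTER_CUBIC)
    for a in q: cv2.drawMarker(im,tuple(int(round(x)) for x in a),(0,255,0),0,7,1)
    out.append(im)
cv2.imwrite(sys.argv[1],cv2.hconcat(out))
E
python3 chk.py pics/m6.png
```

```text
[516.62008965  41.65284515 234.53675967] [ 3.14108232e+00 -2.64680386e-03 -1.97092510e-01] 11.898532983574247 [ 3.1 -5.   6.3] 60.16527235507965 0.003431502398815218
grasp in base [ -0.5   3.7 253.5] panel~ 0.5024956192882085
```

View pics/m6.png

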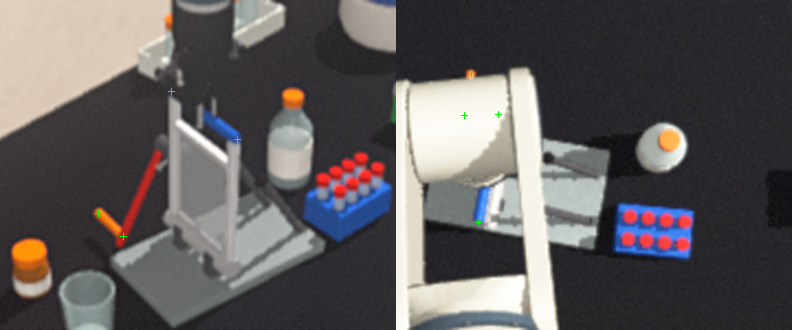

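Request:
{"fn": "servo_tool", "kwargs": {
  "deltas": [
    {"x":0.2,"y":1.2,"z":0,"rx":0,"ry":0,"rz":0,"gripper":-1},
    {"x":0.2,"y":1.2,"z":0,"rx":0,"ry":0,"rz":0,"gripper":-1},
    {"x":0.2,"y":1.2,"z":0,"rx":0,"ry":0,"rz":0,"gripper":-1},
    {"x":0.2,"y":1.2,"z":0,"rx":0,"ry":0,"rz":0,"gripper":-1},
    {"x":0.2,"y":1.2,"z":0,"rx":0,"ry":0,"rz":0,"gripper":-1},
    {"x":0.2,"y":1.2,"z":0,"rx":0,"ry":0,"rz":0,"gripper":-1}
  ]
}}

```text
clock: 10.5
eef_pos: [516.8, 42.7, 234.5]
tcp_rot: [3.141, -0.003, -0.197]
contact_force: [1.7, -5.0, 6.0]
opening: 0.14
grasp_force: 60.1
```

```bash
python3 chk.py pics/m7.png && python3 -c "
from rig import r
print(r.sign_off())"
```

```text
[516.82239252  42.69835645 234.53591341] [ 3.14097286e+00 -2.65100018e-03 -1.97225741e-01] 11.863717172477061 [ 1.7 -5.   6. ] 60.132179260253906 0.0013896709290416465
grasp in base [ -1.6   3.7 253.5] panel~ 0.5076119301705528
the job is handed in; nothing more can be done
None
```

The kickstand is snapped fully down, the shield is held still and upright by its blue bar (measured tilt about 0.50 rad), no loose thing looked shifted in the pictures, and the job was handed in at about 10.6 s on the clock.

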